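# Lock the hand-crank chopper to the worktop and turn it over

### The arm

A 6-joint arm with a two-finger parallel gripper is mounted at the origin on the work surface. World frame = base frame: x ahead of the robot, y to its left, z up, the work surface at z = 0. Lengths are in m, angles in rad, forces in N, time in s.
With the tool pointing down it reaches from about 0.275 to 0.775 m from the base axis. Payload 14.6 kg.
Tool frame: the origin (TCP) lies at the centre of the arm's flange, where the gripper is bolted on; the fingertips stand 173 mm ahead of it and the grasp point (between the pads) lies 155 mm ahead of it; z points along the fingers, y is the direction in which the jaws open and shut (so a half turn about z gives the same grasp; the last joint's range is limited). The gripper opens to 85 mm and grips with 20 to 120 N. Pads are 22 mm wide; open, the fingers measure 114 mm over their backs; the gripper's body (76 mm by 85 mm) begins 54 mm behind the grasp point. The pads swing forward as they close: fully open they stand 13 mm farther back than shut.
Start: joints at [1.146, 0.263, -0.048, 1.259, 0, 1.415], TCP at [0.14, 0.506, 0.405] pointing down, gripper open.
Joint ranges: [-2.65, 2.65], [-0.89, 1.7], [-1.18, 1.37], [-2.13, 2.11], [-1.35, 1.29], [-3.14, 3.14]. Speed limits (rad/s): [1.89, 1.89, 2.57, 2.79, 3.14, 3.14].

### API

Orientations are given as a rotation vector (axis times angle).
In Python, from rig import env gives the robot as it stands.
- The arm moves only by the tool step_arm, never from a script. Its argument "increments" is text: rows parted by semicolons, each of 4 numbers parted by spaces: the shift along the world's x, y, z in units of 40 mm (1.0 is 40 mm), then the turn about the world's z in units of 6 degrees (1.0 is 6 degrees). In form: tx ty tz spin; .... A call has 1 to 20 rows; each row is the pose to reach, as a shift and turn from the pose measured when the call began; what a row does not reach only later rows make up. A row lasts 1/12 s, in which the tool goes at most 41.7 mm and 7.16 degrees, less where a joint would pass 70% of its speed; a pose out of reach is approached as far as the arm can. A call with a gripper value outside its range is refused whole. "jaw" is the finger opening in mm, from 0 to 85.4, set as the call begins (left out, the last holds). The fingers move at their own pace and stop on an object; "grip_force" is the grip in N (left out, the last holds). Time passes only in rows, so rows that repeat a pose let the fingers close. It gives the time, the measured TCP pose, the force and the opening at its end, in the units of the state.
- env.get_obs(): the state, without advancing time (a new reading comes with each control period).
- env.read_camera(name): name is "scene" or "top"; returns the picture (420x560x3 uint8, red, green, blue); there is no depth.
- env.get_calibration(name): a dict with "mtx" (3x3 intrinsics, pixels), "position" and "rotation" of the camera in the world. Camera axes: x right, y up, looking along -z (the intrinsics and any distortion apply to the point x, -y, -z); pixel columns grow to the right and rows downward; lengths in m; the calibration is good to about 2 mm. A picture is of the moment at which its call begins. get_calibration takes no time and is no camera call.
- env.job_done(): hands the job in, once; it reports no verdict.
The state is a dict: "time": time; "q": joint angles; "dq": joint speeds; "joint_efforts": joint torques, N m; "eef_pos": TCP position; "tcp_rot": TCP orientation; "force": force on the tool from outside, world axes, zero at the start; "ft_torque": the same for the moment, N m; "gripper_width": finger opening in m.
Only numpy, scipy, OpenCV 4.12 (cv2) and the standard library are available. Lean on these libraries where they do the work, as an engineer would, in place of code of your own. Each camera call takes 0.05 s, during which the arm holds its last target. There are 200 camera calls.

### The job

Fix the hand-crank food chopper to the worktop: press the sprung pedal at its foot all the way down to its stop, so that it stays down by itself when let go. Only then turn the crank on its lid clockwise (seen from above) through at least one full turn, to run the blades round. Let go, with the pedal still down, and leave the jar, mug and bowl standing where they are.

Things in the scene. Friction and masses are not known exactly. Their poses are not given: they have to be found in the camera images.
- chopper: Hand-crank food chopper, cannot be shifted. Grey foot, diameter 156 mm, 30 mm high; clear bowl, diameter 124 mm, up to 120 mm; white lid, diameter 134 mm, up to 140 mm. Origin: on the worktop, on the upright axis of the crank. Its x axis points level outwards along the pedal. Under the pedal lies a grey stop bar, 40 mm wide, 23 mm high, out to 180 mm from the axis.
- pedal (a joint): Angle of the white pedal, rad: 0 = up (sloping upwards and outwards at 0.42 rad, as at the start), 0.42 = fully down on its stop (level). Over-centre spring: let go before about 0.34 it springs back up, beyond that it goes on to the stop and stays down by itself. Pressing at pedal_pad takes about 10 N to start, less further down.
- pedal_pad (a point): Point to press, on the upper face of the pedal, on its centre line, 90 mm from the hinge. The pedal is a white plate 52 mm wide, 8 mm thick, 136 mm long from the hinge, with a round outer end. Pedal up: this point is 68 mm above the worktop and 155 mm out from the bowl's axis; fully down: 32 mm above the worktop and 164 mm out.
- pedal_hinge (a point): Hinge of the pedal, at the foot's edge: 74 mm out from the bowl's axis, 28 mm above the worktop. The pedal turns about a level line through it, across the chopper's x axis.
- lid_centre (a point): Centre of the lid's top face, on the vertical axis of the crank, 140 mm above the worktop.
- crank (a joint): Angle of the crank, rad: about 0 at the start (within 0.15), growing as it is turned clockwise seen from above; one full turn is 6.28. It turns without end, with about 0.1 N m of friction, and stays where it is left. The crank may point any way at the start.
- knob_mid (a point): Middle of the black upright crank knob, 182 mm above the worktop and 68 mm out from the crank's axis. The knob is round, diameter 28 mm, 46 mm tall (159 to 205 mm above the worktop), and spins freely on its own pin, so a gripper of fixed heading can hold it all the way round. The grey crank arm under it is 24 mm wide, its top 158 mm above the worktop.
- jar: Bystander: closed storage jar, diameter 76 mm, 125 mm tall, upright; origin at the centre of its underside, z up.
- mug: Bystander: white mug, diameter 80 mm, 95 mm tall, with a handle, upright; origin at the centre of its underside, z up.
- bowl: Bystander: blue bowl, diameter 140 mm, 60 mm tall, upright; origin at the centre of its underside, z up.

How it is judged:
By the outcome, as a careful person would: the job done as asked, in the order asked, and still so for the second after the job is handed in, with the robot touching nothing.
It also fails if it takes over 72 s, if anything falls off the work surface, if the arm or the gripper's body presses on something with over 40 N, if the wrist force passes 120 N, or if a joint passes its speed limit or range.

## Working session

There is one attempt and no reset: what is moved stays moved. The work goes in short steps, Python scripts to look and compute and a tool call to move; the robot and the scene stay as the last step left them, time stands still between calls to the robot, and variables do not carry over. Pictures are saved under pics/ and viewed, about 8 in all and at most 12, crops included, and the job is handed in when it is done.

Besides the shell and the picture viewer there is one more tool, called after "Emit:" by a JSON object that holds its "fn" and its "kwargs". step_arm: Moves the arm, as the interface text tells. Its arguments: {"type":"object","properties":{"increments":{"type":"string"},"jaw":{"type":"number"},"grip_force":{"type":"number"}},"required":["increments"]}

```bash
mkdir -p pics; python3 - <<'E'
from rig import env
import cv2
for n in("scene","top"):
    im=env.read_camera(n); cv2.imwrite(f"pics/{n}0.png",cv2.cvtColor(im,cv2.COLOR_RGB2BGR))
    c=env.get_calibration(n); print(n,c)
o=env.get_obs(); print(o["eef_pos"],o["tcp_rot"],o["force"],o["gripper_width"],o["time"])
E
```

```text
scene {'mtx': array([[432.00589184,   0.        , 274.13340571],
       [  0.        , 432.00589184, 207.44587626],
       [  0.        ,   0.        ,   1.        ]]), 'position': array([ 1.59730757, -0.35509018,  0.82917938]), 'rotation': array([0.8980039 , 0.63755669, 1.15657947])}
top {'mtx': array([[470.64814648,   0.        , 280.33956937],
       [  0.        , 470.64814648, 208.36110925],
       [  0.        ,   0.        ,   1.        ]]), 'position': array([0.32112998, 0.00727561, 1.51698465]), 'rotation': array([ 0.10062251, -0.11453765, -1.54932335])}
[0.13990798 0.50594838 0.40426045] [-4.22538874e-01 -3.11274927e+00  1.41067143e-03] [-1.04731653  0.23476162 -0.11399242] 0.0851706832582636 0.1
```

View pics/scene0.png

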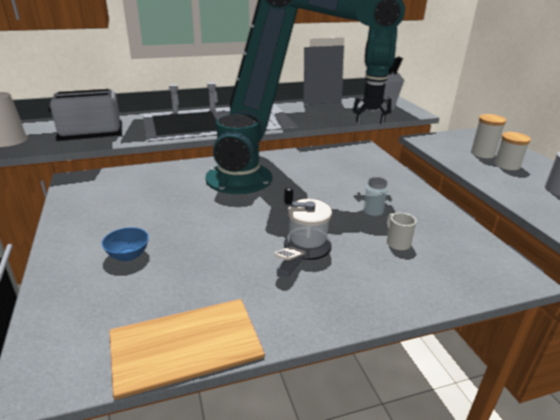

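View pics/top0.png

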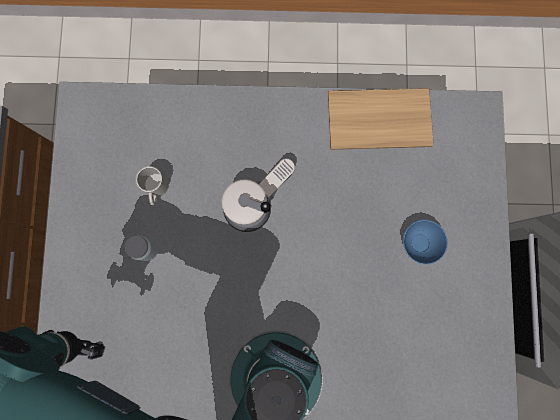

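The scene view shows the chopper mid-table. In the top view the lid is near (246,203), the knob near (265,207) and the pedal runs out to about (290,158). The mug is near (150,180), the jar near (137,246) and the bowl near (425,242).

```bash
cat > h.py <<'E'
import numpy as np, cv2
from scipy.spatial.transform import Rotation as R
from rig import env
def ray(n,uv,z):
    c=env.get_calibration(n); d=np.linalg.inv(c["mtx"])@[uv[0],uv[1],1]; d=R.from_rotvec(c["rotation"]).apply([d[0],-d[1],-d[2]])
    p=np.array(c["position"]); return p+d*(z-p[2])/d[2]
def proj(n,P):
    c=env.get_calibration(n); q=R.from_rotvec(c["rotation"]).inv().apply(np.array(P)-c["position"]); q=c["mtx"]@[q[0],-q[1],-q[2]]; return q[:2]/q[2]
E
python3 - <<'E'
from h import *
im=cv2.imread("pics/top0.png")
g=im.min(2)
m=(g>150).astype(np.uint8); m[:, :210]=0; m[:,310:]=0; m[:140]=0; m[240:]=0
n,l,s,c=cv2.connectedComponentsWithStats(m); print(s,c)
for i in range(1,n):
    if s[i][4]>60:
        k=max(cv2.findContours((l==i).astype(np.uint8),0,1)[0],key=len); print(i,cv2.minEnclosingCircle(k),cv2.minAreaRect(k))
b=(im.max(2)<45).astype(np.uint8); b[:, :255]=0; b[:,275:]=0; b[:197]=0; b[218:]=0
n,l,s,c=cv2.connectedComponentsWithStats(b); print(s,c)
a=cv2.resize(im[140:240,200:320],None,fx=6,fy=6,interpolation=cv2.INTER_NEAREST)
cv2.imwrite("pics/c1.png",a)
E
```

```text
[[     0      0    560    420 233606]
 [   266    159     29     29    364]
 [   222    180     43     44   1222]
 [   275    194      1      1      1]
 [   271    201      1      1      1]
 [   264    205      2      2      3]
 [   271    208      1      3      3]] [[279.697923   209.59888017]
 [280.03021978 172.78296703]
 [241.57364975 201.56464812]
 [275.         194.        ]
 [271.         201.        ]
 [264.66666667 205.66666667]
 [271.         209.        ]]
1 ((280.5454406738281, 172.4545440673828), 15.636735916137695) ((280.2500305175781, 172.25001525878906), (16.26345443725586, 31.11269760131836), 45.0)
2 ((243.81858825683594, 201.7920379638672), 22.431625366210938) ((243.0, 201.5), (43.0, 42.0), 90.0)
[[     0      0    560    420 235120]
 [   267    197      1      1      1]
 [   261    200     10     13     76]
 [   269    213      1      1      1]
 [   268    215      1      2      2]] [[279.50472525 209.50095696]
 [267.         197.        ]
 [265.48684211 206.5       ]
 [269.         213.        ]
 [268.         215.5       ]]
```

View pics/c1.png

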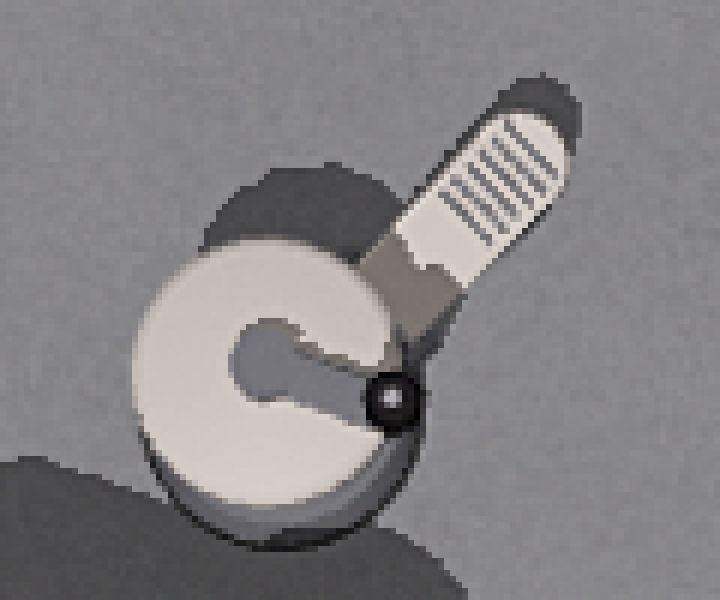

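The crop shows the lid centre at about (244,202), the knob at about (265,206), and the pedal centre line running through about (271.5,183) and (287.5,166.5).

```bash
python3 - <<'E'
from h import *
C=ray("top",(244,202),.14); K=ray("top",(265,206),.2)
print("C",C,"K",K,np.linalg.norm((K-C)[:2]),np.degrees(np.arctan2(*(K-C)[1::-1])))
T=ray("top",(291.5,161),.0875); print("tip",T,np.linalg.norm((T-C)[:2]),np.degrees(np.arctan2(*(T-C)[1::-1])))
for uv,z in(((271.3,182.5),.052),((287,166),.079)):
  P=ray("top",uv,z); print(P,np.linalg.norm((P-C)[:2]),np.degrees(np.arctan2(*(P-C)[1::-1])))
a=np.arctan2(*(T-C)[1::-1])
print("scene proj lid",proj("scene",C),"knob",proj("scene",K),"tip",proj("scene",T))
for n,uv,z in(("jar",(137,246),.125),("mug",(149,180),.095),("bowl",(425,242),.06)): print(n,ray("top",uv,z))
im=cv2.imread("pics/scene0.png"); cv2.imwrite("pics/c2.png",cv2.resize(im[175:285,260:430],None,fx=4,fy=4,interpolation=cv2.INTER_NEAREST))
E
```

```text
C [0.52844939 0.10453603 0.14      ] K [0.50915275 0.04068038 0.2       ] 0.06670760043422566 -106.81437816876199
tip [ 0.66817858 -0.0356581   0.0875    ] 0.19793594146862772 -45.095166380887996
[0.60580867 0.02619513 0.052     ] 0.11009883363997877 -45.361218249380734
[ 0.65396512 -0.02209278  0.079     ] 0.17829484690789024 -45.25292819783091
scene proj lid [308.39058266 207.82451048] knob [287.70086538 190.67215944] tip [279.00246495 254.9284556 ]
jar [0.39355496 0.4165677  0.125     ]
mug [0.59771905 0.40075852 0.095     ]
bowl [ 0.42598546 -0.45478117  0.06      ]
```

View pics/c2.png

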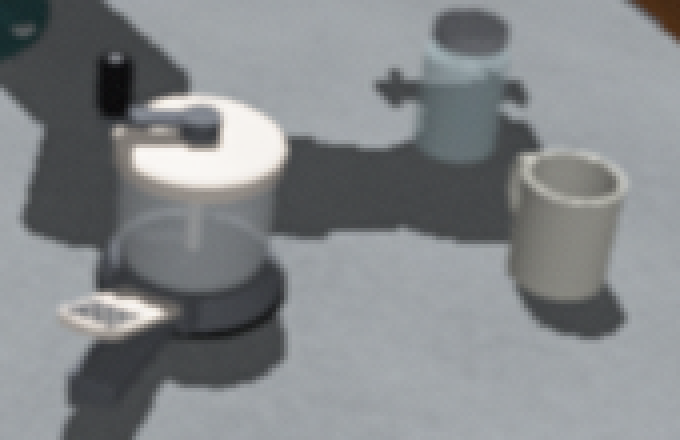

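The two views agree: the axis is at about (0.529, 0.1045), the pedal heading is −45.2° and the knob bearing is −107°. I'll close the jaws and go over the pedal pad.

Emit:
{"fn": "step_arm", "kwargs": {"increments": "0.4 -0.4 0.3 0; 1 -1 0.6 0; 1.7 -1.7 0.8 0; 2.4 -2.4 0.8 0; 3.1 -3.1 0.8 0; 3.8 -3.8 0.8 0; 4.5 -4.5 0.8 0; 5.2 -5.2 0.8 0; 5.9 -6 0.8 0; 6.6 -6.7 0.8 0; 7.3 -7.4 0.8 0; 8 -8.1 0.8 0; 8.7 -8.9 0.8 0; 9.4 -9.6 0.8 0; 10.1 -10.3 0.8 0; 10.8 -11 0.8 0; 11.4 -11.7 0.8 0; 12 -12.3 0.6 0; 12.4 -12.7 0.3 0; 12.6 -12.95 0 0", "jaw": 0, "grip_force": 20}}

```text
time: 1.77
eef_pos: [0.6456, -0.0142, 0.4027]
tcp_rot: [-0.425, -3.112, 0.002]
force: [0.1, 0.2, -0.2]
gripper_width: -0.0001
```

Emit:
{"fn": "step_arm", "kwargs": {"increments": "0 0 -0.5 0; 0 0 -1.2 0; 0 0 -1.9 0; 0 0 -2.6 0; 0 0 -3.2 0; 0 0 -3.5 0; 0 0 -3.7 0; 0 0 -3.9 0; 0 0 -4.1 0; 0 0 -4.3 0; 0 0 -4.4 0; 0 0 -4.5 0; 0 0 -4.6 0; 0 0 -4.7 0; 0 0 -4.7 0"}}

```text
time: 3.02
eef_pos: [0.6452, -0.0141, 0.2139]
tcp_rot: [-0.425, -3.11, 0.001]
force: [0.3, -0.1, -0.9]
gripper_width: 0.0001
```

Emit:
{"fn": "step_arm", "kwargs": {"increments": "0 0 -0.1 0; 0 0 -0.15 0; 0 0 -0.2 0; 0 0 -0.23 0; 0 0 -0.25 0; 0 0 -0.27 0; 0 0 -0.27 0"}}

```text
time: 3.6
eef_pos: [0.6449, -0.0139, 0.2051]
tcp_rot: [-0.425, -3.112, 0.001]
force: [-10.9, 1.6, 26.8]
gripper_width: 0.0003
```

```bash
python3 - <<'E'
from h import *
print(env.get_obs()["force"])
im=env.read_camera("scene")[:,:,::-1]; cv2.imwrite("pics/s2.png",cv2.resize(im[150:290,230:420],None,fx=4,fy=4))
E
```

```text
[-10.8517338    1.58940035  26.83305598]
```

View pics/s2.png

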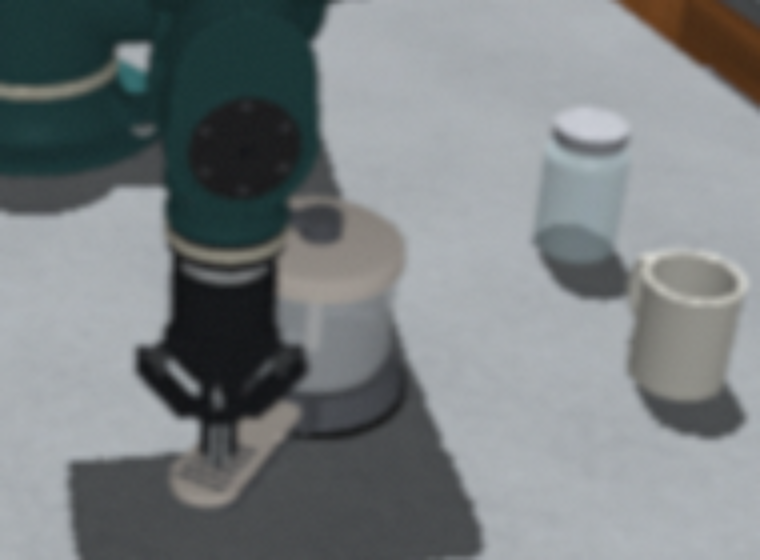

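The view shows the fingertips on a level pedal, with 27 N at the expected stop height (TCP 0.205). I'll lift off and check that the pedal stays down.

Emit:
{"fn": "step_arm", "kwargs": {"increments": "0 0 0.3 0; 0 0 0.9 0; 0 0 1.6 0; 0 0 2.4 0; 0 0 3.2 0; 0 0 4 0; 0 0 4.8 0; 0 0 5.4 0; 0 0 5.6 0; 0 0 5.6 0", "jaw": 0}}

```text
time: 4.48
eef_pos: [0.6451, -0.0139, 0.4309]
tcp_rot: [0.424, 3.111, -0.001]
force: [0.4, -0.5, 0.0]
gripper_width: -0.0001
```

```bash
python3 - <<'E'
from h import *
im=env.read_camera("scene")[:,:,::-1]; cv2.imwrite("pics/s3.png",cv2.resize(im[150:290,230:420],None,fx=4,fy=4))
o=env.get_obs();p=o["eef_pos"];print(p,o["q"])
C=np.array([.529,.1045]);
def pt(a): return C+.068*np.array([np.cos(np.radians(a)),np.sin(np.radians(a))])
print("to knob",(pt(-107)-p[:2])/.04)
E
```

```text
[ 0.64504925 -0.01393936  0.4289807 ] [-1.47657625e-01  4.77032866e-01  3.51996591e-01  1.44595429e+00
 -7.75767392e-04  1.23586608e-01]
to knob [-3.39826315  1.33526585]
```

View pics/s3.png

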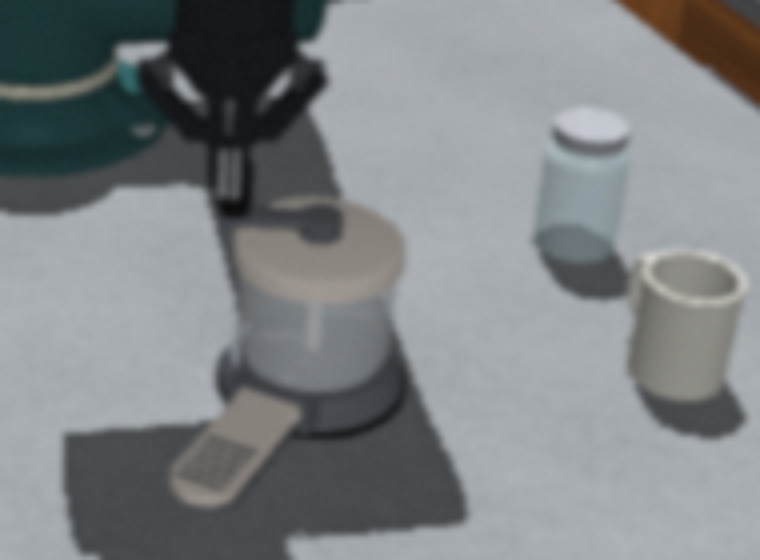

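The pedal stays down unaided and the crank has not moved. Next I'll open the jaws over the knob, lower and grip.

Emit:
{"fn": "step_arm", "kwargs": {"increments": "-0.4 0.2 0 0; -1 0.4 0 0; -1.7 0.7 0 0; -2.4 1 0 0; -3 1.2 0 0; -3.4 1.34 0 0; -3.4 1.34 0 0; -3.4 1.34 0 0; -3.4 1.34 -0.4 0; -3.4 1.34 -0.9 0; -3.4 1.34 -1.4 0; -3.4 1.34 -1.8 0; -3.4 1.34 -2.1 0; -3.4 1.34 -2.2 0; -3.4 1.34 -2.2 0", "jaw": 65}}

```text
time: 5.78
eef_pos: [0.5094, 0.0394, 0.3394]
tcp_rot: [-0.425, -3.11, 0.002]
force: [-0.4, 0.4, 0.1]
gripper_width: 0.065
```

Emit:
{"fn": "step_arm", "kwargs": {"increments": "0 0 0 0; 0 0 0 0; 0 0 0 0; 0 0 0 0; 0 0 0 0; 0 0 0 0; 0 0 0 0; 0 0 0 0", "jaw": 0, "grip_force": 25}}

```text
time: 6.45
eef_pos: [0.5098, 0.0399, 0.3402]
tcp_rot: [-0.424, -3.112, -0.002]
force: [2.4, 7.7, 1.9]
gripper_width: 0.0275
```

```bash
python3 - <<'E'
from h import *
o=env.get_obs();p=o["eef_pos"];print(p,o["force"],o["gripper_width"])
C=np.array([.529,.1045]);a0=np.degrees(np.arctan2(*(p[:2]-C)[::-1])); print(a0,np.linalg.norm(p[:2]-C))
for a in range(-107,-107-201,-10):
  d=(C+.068*np.array([np.cos(np.radians(a)),np.sin(np.radians(a))])-p[:2])/.04; print(a,d.round(2))
E
```

```text
[0.50979979 0.03987744 0.34019042] [2.37618994 7.71184996 1.9153046 ] 0.027451760960598443
-106.54737459072413 0.06741456806318585
-107 [-0.02 -0.01]
-117 [-0.29  0.1 ]
-127 [-0.54  0.26]
-137 [-0.76  0.46]
-147 [-0.95  0.69]
-157 [-1.08  0.95]
-167 [-1.18  1.23]
-177 [-1.22  1.53]
-187 [-1.21  1.82]
-197 [-1.15  2.11]
-207 [-1.03  2.39]
-217 [-0.88  2.64]
-227 [-0.68  2.86]
-237 [-0.45  3.04]
-247 [-0.18  3.18]
-257 [0.1  3.27]
-267 [0.39 3.31]
-277 [0.69 3.3 ]
-287 [0.98 3.24]
-297 [1.25 3.13]
-307 [1.5  2.97]
```

Emit:
{"fn": "step_arm", "kwargs": {"increments": "-0.15 0.04 0 0; -0.29 0.1 0 0; -0.42 0.18 0 0; -0.54 0.26 0 0; -0.76 0.46 0 0; -0.95 0.69 0 0; -1.08 0.95 0 0; -1.18 1.23 0 0; -1.22 1.53 0 0; -1.21 1.82 0 0; -1.15 2.11 0 0; -1.03 2.39 0 0; -1.03 2.39 0 0; -1.03 2.39 0 0"}}

```text
time: 7.62
eef_pos: [0.4704, 0.1357, 0.3408]
tcp_rot: [0.423, 3.109, 0.0]
force: [13.3, -3.8, -8.3]
gripper_width: 0.0267
```

```bash
cat > nx.py <<'E'
from h import *
import sys
o=env.get_obs();p=o["eef_pos"];print(p,o["force"],o["gripper_width"],o["tcp_rot"])
C=np.array([.529,.1045]);a0=np.degrees(np.arctan2(*(p[:2]-C)[::-1])); print(a0,np.linalg.norm(p[:2]-C))
s,n=int(sys.argv[1]),int(sys.argv[2])
print("; ".join("%.2f %.2f 0 0"%tuple((C+.068*np.array([np.cos(np.radians(a)),np.sin(np.radians(a))])-p[:2])/.04) for a in range(s,s-10*n,-10)))
E
python3 nx.py -217 19
```

```text
[0.47035075 0.13569741 0.3407599 ] [13.28158667 -3.81331011 -8.30383403] 0.026651145902846018 [4.23400339e-01 3.10937107e+00 4.91054472e-04]
151.99005861496607 0.06643051075328053
0.11 0.24 0 0; 0.31 0.46 0 0; 0.54 0.65 0 0; 0.80 0.78 0 0; 1.08 0.88 0 0; 1.38 0.92 0 0; 1.67 0.91 0 0; 1.96 0.85 0 0; 2.24 0.73 0 0; 2.49 0.58 0 0; 2.71 0.38 0 0; 2.89 0.15 0 0; 3.03 -0.12 0 0; 3.12 -0.40 0 0; 3.16 -0.69 0 0; 3.15 -0.99 0 0; 3.09 -1.28 0 0; 2.98 -1.55 0 0; 2.82 -1.80 0 0
```

Emit:
{"fn": "step_arm", "kwargs": {"increments": "0.14 0.24 0 0; 0.34 0.46 0 0; 0.57 0.65 0 0; 0.83 0.78 0 0; 1.11 0.87 0 0; 1.41 0.91 0 0; 1.7 0.9 0 0; 1.99 0.84 0 0; 2.26 0.73 0 0; 2.51 0.58 0 0; 2.73 0.38 0 0; 2.91 0.15 0 0; 3.05 -0.12 0 0; 3.13 -0.4 0 0; 3.16 -0.69 0 0; 3.15 -0.99 0 0; 3.1 -1.28 0 0; 3 -1.55 0 0; 3 -1.55 0 0"}}

```text
time: 9.2
eef_pos: [0.5903, 0.0717, 0.3409]
tcp_rot: [0.426, 3.108, -0.001]
force: [4.8, -4.8, -5.9]
gripper_width: 0.0272
```

```bash
python3 nx.py -397 13
```

```text
[0.59027529 0.07171215 0.34093058] [ 4.80605038 -4.76356341 -5.92722778] 0.027232235152586333 [ 4.26057462e-01  3.10849990e+00 -1.10006062e-03]
-28.150830636274147 0.06949607001452279
-0.17 -0.20 0 0; -0.37 -0.42 0 0; -0.61 -0.61 0 0; -0.87 -0.75 0 0; -1.15 -0.84 0 0; -1.44 -0.88 0 0; -1.74 -0.87 0 0; -2.03 -0.81 0 0; -2.30 -0.70 0 0; -2.55 -0.54 0 0; -2.78 -0.34 0 0; -2.96 -0.11 0 0; -3.10 0.16 0 0
```

Emit:
{"fn": "step_arm", "kwargs": {"increments": "-0.15 -0.2 0 0; -0.35 -0.42 0 0; -0.59 -0.61 0 0; -0.85 -0.75 0 0; -1.13 -0.84 0 0; -1.42 -0.88 0 0; -1.72 -0.87 0 0; -2.01 -0.81 0 0; -2.28 -0.7 0 0; -2.53 -0.54 0 0; -2.76 -0.34 0 0; -2.94 -0.11 0 0; -3.08 0.16 0 0; -3.08 0.16 0 0; -3.06 0.16 0 0"}}

```text
time: 10.45
eef_pos: [0.4679, 0.0789, 0.3409]
tcp_rot: [0.424, 3.107, 0.002]
force: [6.1, 4.1, -11.2]
gripper_width: 0.0271
```

Emit:
{"fn": "step_arm", "kwargs": {"increments": "0 0 0 0; 0 0 0 0; 0 0 0 0; 0 0 0 0; 0 0 0 0; 0 0 0 0", "jaw": 65}}

```text
time: 10.95
eef_pos: [0.4678, 0.0788, 0.341]
tcp_rot: [0.424, 3.107, 0.001]
force: [-1.1, 0.1, -0.1]
gripper_width: 0.0649
```

Emit:
{"fn": "step_arm", "kwargs": {"increments": "0 0 0.3 0; 0 0 0.8 0; 0 0 1.5 0; 0 0 2.2 0; 0 0 2.8 0; -0.4 0 3.2 0; -1 0 3.2 0; -1.6 0 3.2 0; -2 0 3.2 0; -2.4 0 3.2 0; -2.6 0 3.2 0; -2.6 0 3.2 0"}}

```text
time: 11.95
eef_pos: [0.3627, 0.0789, 0.4694]
tcp_rot: [0.424, 3.107, 0.002]
force: [0.8, -1.3, 1.0]
gripper_width: 0.0651
```

```bash
python3 - <<'E'
from h import *
o=env.get_obs();print(o["time"],o["eef_pos"],o["force"])
im=env.read_camera("scene")[:,:,::-1]; t=env.read_camera("top")[:,:,::-1]
cv2.imwrite("pics/f.png",np.vstack([cv2.resize(im[150:290,80:430],None,fx=2,fy=2),cv2.resize(t[140:280,100:450],None,fx=2,fy=2)]))
E
```

```text
11.95 [0.36266594 0.07885243 0.46940214] [ 0.76452896 -1.32063562  1.02070948]
```

View pics/f.png

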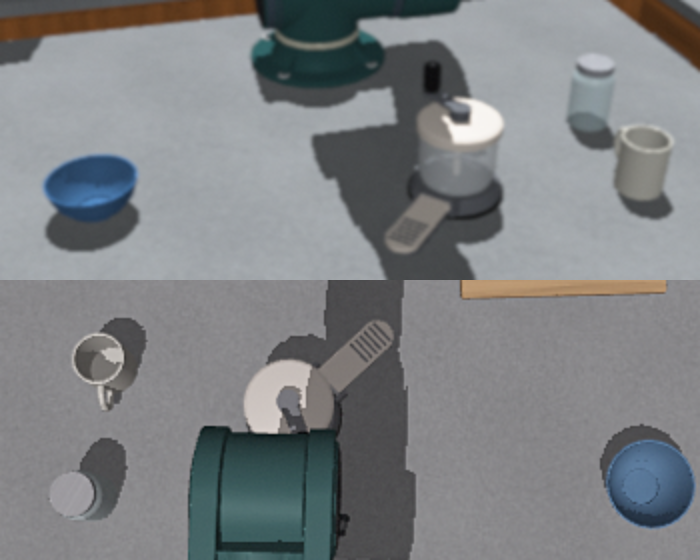

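The pedal is down, the knob sits where it was released, the gripper is clear, and the jar, mug and bowl are in place.

```bash
python3 -c "
from rig import env
env.job_done()"
```

```text
the job is handed in; nothing more can be done
```

The chopper is fixed to the worktop and the crank has been turned more than a full turn. I handed the job in at about 12 s of the 72 s allowed.

- **Pedal:** I pressed it with closed fingertips until it met firm resistance of about 27 N at the expected stop height. After I lifted off, the picture showed it staying down by itself, and it was still down in the last picture.
- **Crank:** With the pedal down, I gripped the knob and took it clockwise through about 410° (from a bearing of −107° to about −517°). The jaws read about 27 mm at each stop, so the knob was held throughout, and the readings taken during the turn were at most about 16 N. I then let go and backed away.
- **Last checks:** The final pictures show the crank roughly where I released it. The jar, mug and bowl look untouched, and the robot is clear with wrist force near zero.

No check failed. The force readings suggested my estimate of the crank's centre was about 1 mm off, so I corrected for it while turning.

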